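# Load a slotted weight plate on its carrier and lock it in

## Task

Load the slotted weight plate onto the carrier: first swing the carrier's keeper bar wide open, then slide the plate in sideways, under the rod's cap, so that the rod enters its slot, and lower it gently (do not drop it) until it sits flat and square at the bottom of the pocket. Then swing the keeper fully shut over the plate, let go, and leave the other things on the table where they are.

Things in the scene. Friction and masses are not known exactly. Their poses are not given: they have to be found in the camera images.
- carrier: Fixed bare-aluminium carrier base, 144 x 150 x 22 mm high, with an upright rod, a pocket and a swinging keeper. Origin: on the rod's axis at table level; z up. Spans x -92..+52 mm, y -75..+75 mm. On its rim stand a lug (12 mm high, at x = 25, y = 55..65 mm) and the keeper's pivot boss (18 mm diameter, at x = 25, y = -65 mm). A plate comes in from its -x side, moving along its +x
- rod_cap (a point): Middle of the top of the cap on the carrier's upright steel rod, 70 mm above the table. The rod is 18 mm in diameter, the cap 36 mm; the cap's underside is 60 mm above the table, so a plate can come onto the rod only sideways, with its underside above the pocket's rim (22 mm) and its 18 mm thickness below the cap
- pocket (a point): Middle of the floor of the carrier's rectangular pocket, 12 mm above the table and 20 mm behind (-x of) the rod's axis; axes as the carrier. The pocket is 125 mm (x) by 95 mm (y) and 10 mm deep (rim 22 mm above the table), with 3 mm chamfers at the rim: 2.5 mm of play all round the plate
- keeper (a joint): Angle (rad) of the flat dark steel keeper bar, 16 x 8 mm, underside 33.5 mm above the table, on a vertical pivot at x = 25, y = -65 mm of the carrier. 0 = fully shut on its stop: bar along the carrier's +y, over the plate's two arms beyond the rod. Grows as it swings towards the carrier's +x, up to 1.6 = wide open, beside the pocket. Light friction (0.5 N at the knob), stays where left
- keeper_knob (a point): Middle of the upright round knob near the keeper bar's free end, 125 mm from the pivot: 16 mm diameter, from 41.5 to 76.5 mm above the table (this point 59 mm). It is fixed to the bar; it can be pushed, or pinched from above and led round while it turns between the fingers
- plate_grip (a point): Middle of the upright grip fin on the loose slotted weight plate (see plate_slot). The fin is 36 mm long (plate's x), 14 mm thick (y) and 32 mm high (18 to 50 mm above the plate's underside); this point is 34 mm above the underside and 46 mm behind (-x of) plate_slot. Axes as the plate. The balance point lies about 10 mm from here towards the slot
- plate_slot (a point): Loose dark steel C-shaped plate, 120 x 90 x 18 mm, 0.6 kg, lying flat, slot 28 mm wide open to +x. This point, on its underside, belongs on the rod's axis: home, it is 12 mm above the table and the plate's axes agree with the carrier's. From here the plate reaches 80 mm back, 40 mm forward (two round-ended arms), 45 mm each side; the slot's closed end is 14 mm behind
- dumbbell: Bystander: teal vinyl hex dumbbell, 170 mm long, 56 mm high, lying; origin under its middle
- shaker: Bystander: stainless shaker bottle with black clipped-down lid, 85 mm diameter, 200 mm tall, standing; origin under its middle
- massage_stick: Bystander: wooden massage stick, 380 mm long, 30 mm thick, lying; origin under its middle, x along the stick
- grip_ring: Bystander: black silicone grip ring, 74 mm diameter, 22 mm high, lying; origin under its middle
There are look-alikes about, which are no part of the job. Of the things shaped like the carrier, the aluminium one is meant.

How it is judged (in metres and radians):
On the way, in this order (a step that is already met when the one before it is completed fails the run):
1. the keeper is swung open, past 1.2 rad (value of joint keeper above 1.2 rad), for 0.1 s.
2. the plate is on the rod, slid in under the cap, not yet in the pocket (x of plate_slot in the frame of carrier between -0.02 and 0.02 m and y of plate_slot in the frame of carrier between -0.015 and 0.015 m and z of plate_slot in the frame of carrier between 0.017 and 0.043 m and angle between plate_slot's own z axis and vertical below 0.25 rad), for 0.04 s.
3. the plate sits flat and square at the bottom of the pocket, keeper still open (x of plate_slot in the frame of carrier between -0.007 and 0.007 m and y of plate_slot in the frame of carrier between -0.007 and 0.007 m and z of plate_slot in the frame of carrier between 0.009 and 0.015 m and angle between plate_slot's own z axis and vertical below 0.03 rad and angle between the x axis of plate_slot and the x axis of carrier, either way round below 0.06 rad and value of joint keeper above 0.6 rad), for 0.2 s.
4. the keeper is swung shut over the plate (x of plate_slot in the frame of carrier between -0.007 and 0.007 m and y of plate_slot in the frame of carrier between -0.007 and 0.007 m and z of plate_slot in the frame of carrier between 0.009 and 0.015 m and angle between plate_slot's own z axis and vertical below 0.03 rad and angle between the x axis of plate_slot and the x axis of carrier, either way round below 0.06 rad and value of joint keeper below 0.08 rad), for 0.1 s.
At the end, for the whole second after the job is handed in: The plate lies at rest on the pocket floor (underside within 3 mm of it), flat within 0.03 rad and square within 0.06 rad, its slot point within 7 mm of the rod's axis each way, and the keeper is shut to within 0.08 rad of its stop (all of step 4 and linear speed of plate below 0.02 m/s); the robot touches nothing.
It fails at once if the teal dumbbell is moved more than 30 mm (distance of dumbbell from where it was at the start of the episode above 0.03 m).
It fails at once if the shaker bottle is moved more than 30 mm (distance of shaker from where it was at the start of the episode above 0.03 m).
It fails at once if the massage stick is moved more than 30 mm (distance of massage_stick from where it was at the start of the episode above 0.03 m).
It fails at once if the grip ring is moved more than 30 mm (distance of grip_ring from where it was at the start of the episode above 0.03 m).
It fails at once if the plate is dropped at the carrier instead of being lowered (faster than 0.35 m/s at the rod) (horizontal distance between plate_slot and carrier below 0.03 m and linear speed of plate above 0.35 m/s).
It also fails if it takes over 72 s, if anything falls off the work surface, if the arm or the gripper's body presses on something with over 40 N, if the wrist force passes 120 N, or if a joint passes its speed limit or range.

## Robot

A 6-joint arm with a two-finger parallel gripper is mounted at the origin on the work surface. World frame = base frame: x ahead of the robot, y to its left, z up, the work surface at z = 0. Lengths are in mm, angles in rad, forces in N, time in s.
With the tool pointing down it reaches from about 350 to 975 mm from the base axis. Payload 7.1 kg.
Tool frame: the origin (TCP) lies midway between the tips of the shut fingers; the grasp point (between the pads) lies 19 mm behind it; z points along the fingers, y is the line along which they close (so a half turn about z gives the same grasp; the last joint's range is limited). The gripper opens to 88 mm and grips with 3 to 60 N. Pads are 20 mm wide; open, the fingers measure 115 mm over their backs; the gripper's body (75 mm by 178 mm) begins 61 mm behind the grasp point.
Start: joints at [1.238, 0.423, 1.63, -0, 1.089, -0.019], TCP at [192.89, 594.473, 222.675] pointing down, gripper open.
Joint ranges: [-3, 3], [-0.9, 2.11], [0.09, 2.58], [-1.31, 4.45], [0.11, 2.69], [-2.54, 2.54]. Speed limits (rad/s): [2.39, 2.39, 3.01, 3.14, 3.14, 3.14].

## Interface

Orientations are given as a rotation vector (axis times angle).
In Python, from workcell import ctrl gives the robot as it stands. The module is installed in compiled form; this text tells all that it offers.
- The arm moves only by the tool servo_tool, never from a script. Its argument "increments" is a list of rows, each a list of 7 numbers: the shift along the world's x, y, z in cm, then the turn, a rotation vector about the world's x, y, z in degrees, then the opening, from -1 (shut) to 1 (fully open). A call has 1 to 20 rows; each row is the pose to reach, as a shift and turn from the pose commanded when the call began; what a row does not reach only later rows make up. A row lasts 1/12 s, in which the tool goes at most 41.7 mm and 7.16 degrees, less where a joint would pass 70% of its speed; a pose out of reach is approached as far as the arm can. A call with a gripper value outside its range is refused whole. The fingers move at their own pace and stop on an object; the grip force is fixed at half the most. Time passes only in rows, so rows that repeat a pose let the fingers close. It gives the time, the measured TCP pose, the force, the opening and the grip force at its end, in the units of the state.
- ctrl.get_obs(): the state, without advancing time (a new reading comes with each control period).
- ctrl.get_image(name): name is "scene" or "top"; returns a dict with "image" (420x560x3 uint8, red, green, blue), "fx", "fy", "cx", "cy" (pixels), "k1" (the pictures are not rectified: a ray, as slopes to the right and down, at radius r is drawn at 1 + k1 r^2 times it, then the intrinsics apply), "extrinsics" (4x4, takes a point from camera to world coordinates). Camera axes: x right, y up, looking along -z (the intrinsics and any distortion apply to the point x, -y, -z); pixel columns grow to the right and rows downward; lengths in mm; the calibration is good to about 2 mm. A picture is of the moment at which its call begins. There is no depth.
- ctrl.close_job(): hands the job in; it is judged then, once.
The state is a dict: "t": time; "qpos": joint angles; "qvel": joint speeds; "joint_torque": joint torques, N m; "ee_pos": TCP position; "orientation": TCP orientation; "ft_force": force on the tool from outside, world axes, zero at the start; "moment": the same for the moment, N m; "width": finger opening in mm; "grasp_force": force on a finger pad.
Only numpy, scipy, OpenCV 4.12 (cv2) and the standard library are available. Lean on these libraries where they do the work, as an engineer would, in place of code of your own. Each camera call takes 0.05 s, during which the arm holds its last target. There are 200 camera calls.

## Working session

There is one attempt and no reset: what is moved stays moved. The work goes in short steps, Python scripts to look and compute and a tool call to move; the robot and the scene stay as the last step left them, time stands still between calls to the robot, and variables do not carry over. Pictures are saved under pics/ and viewed, at most 10 in all, crops included, and the job is handed in when it is done.

Besides the shell and the picture viewer there is one more tool, called after "Emit:" by a JSON object that holds its "method" and its "body", one argument or row to a line. servo_tool: Moves the arm, as the interface text tells. Its arguments: {"type":"object","properties":{"increments":{"type":"array","items":{"type":"array","items":{"type":"number"}}}},"required":["increments"]}

```bash
mkdir -p pics; cat > h.py <<'E'
import numpy as np, cv2
from workcell import ctrl
def grab(n,f):
    d=ctrl.get_image(n); cv2.imwrite(f,d["image"][:,:,::-1]); np.save(f+".npy",d,allow_pickle=True); return d
def load(f): return np.load(f+".npy",allow_pickle=True).item()
def cam(d):
    return np.array([[d["fx"],0,d["cx"]],[0,d["fy"],d["cy"]],[0,0,1.]]),np.array([d["k1"],0,0,0.])
def ray(d,px):
    K,D=cam(d); u=cv2.undistortPoints(np.array(px,float).reshape(-1,1,2),K,D).reshape(-1,2)
    E=np.array(d["extrinsics"]); v=np.c_[u[:,0],-u[:,1],-np.ones(len(u))]@E[:3,:3].T
    return E[:3,3],v
def onz(d,px,z):
    o,v=ray(d,px); return o+v*((z-o[2])/v[:,2])[:,None]
def proj(d,P):
    K,D=cam(d);E=np.array(d["extrinsics"]); p=(np.array(P,float).reshape(-1,3)-E[:3,3])@E[:3,:3]
    p=p*[1,-1,-1]; return cv2.projectPoints(p,np.zeros(3),np.zeros(3),K,D)[0].reshape(-1,2)
E
python3 - <<'E'
from h import *
for n in("scene","top"):
    d=grab(n,f"pics/{n}0.png"); print(n,d["fx"],d["k1"],np.round(d["extrinsics"],3).tolist())
print(ctrl.get_obs())
E
```

```text
scene 387.5621776214967 0.009552619201719315 [[-0.785, -0.509, 0.353, 966.087], [0.619, -0.631, 0.468, 532.807], [-0.015, 0.586, 0.81, 1069.42], [0.0, 0.0, 0.0, 1.0]]
top 528.4965471381977 0.052279933965698584 [[0.026, 0.984, -0.176, 329.571], [-1.0, 0.024, -0.014, -40.915], [-0.01, 0.176, 0.984, 1358.364], [0.0, 0.0, 0.0, 1.0]]
{'t': 0.1, 'qpos': array([ 1.23800770e+00,  4.23790161e-01,  1.63060837e+00, -3.60985948e-05,
        1.08861322e+00, -1.89873824e-02]), 'qvel': array([-0.00025978, -0.00248325, -0.00234726, -0.00013905, -0.00117944,
        0.00204989]), 'joint_torque': array([-2.21389760e-04, -5.45611560e+01, -2.74320316e+01,  6.45359536e-02,
        1.87967776e-02, -5.40555811e-05]), 'ee_pos': array([192.73360943, 594.00461334, 221.96540993]), 'orientation': array([-4.90837897e-01, -3.10279153e+00,  2.20336329e-03]), 'ft_force': array([-0.03196779,  0.24502355, -0.49483895]), 'moment': array([0.00961819, 0.01379648, 0.04534208]), 'grasp_force': 0.0, 'width': 87.76237629258651}
```

View pics/scene0.png

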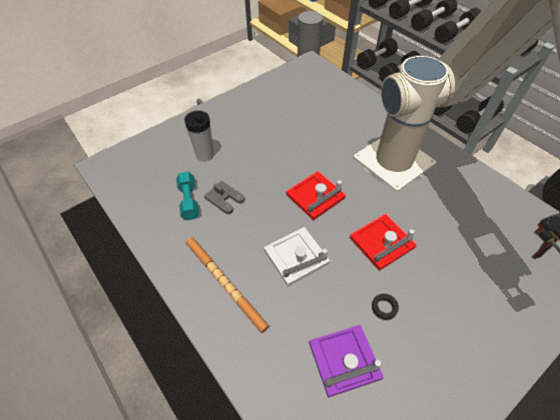

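View pics/top0.png

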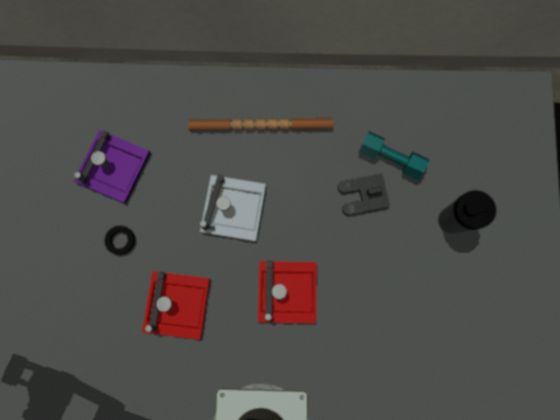

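The aluminium carrier is at about (233,208) in top and (297,255) in scene. Its look-alikes are two red ones, top (177,305) and (288,292), and one purple at (112,167). The only plate is the dark C at top (365,195). I'll check both in one crop.

```bash
python3 - <<'E'
from h import *
im=cv2.imread("pics/top0.png")
a=cv2.resize(im[165:255,190:280],(540,540),interpolation=cv2.INTER_CUBIC)[:, :400]
a=cv2.resize(im[168:250,192:272],None,fx=5,fy=5,interpolation=cv2.INTER_CUBIC)
b=cv2.resize(im[164:246,325:405],None,fx=5,fy=5,interpolation=cv2.INTER_CUBIC)
b=cv2.convertScaleAbs(b,alpha=2.5)
cv2.imwrite("pics/crop0.png",np.hstack([a,b]))
E
```

```text
(no output)
```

View pics/crop0.png

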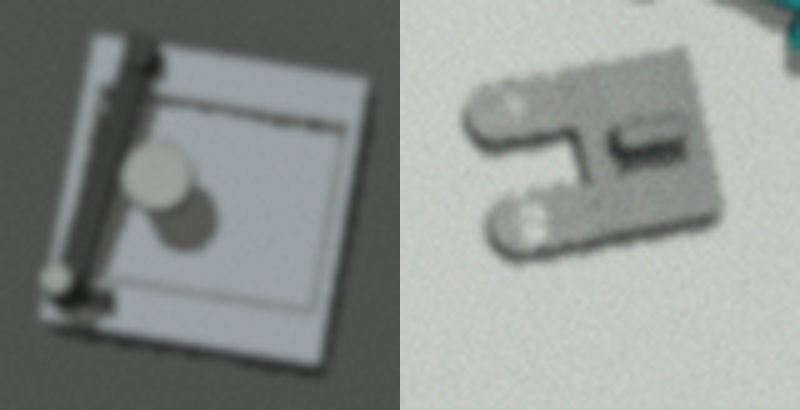

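The left crop shows the bare aluminium carrier. Its cap is at top px (223.4,203.2), the knob at (203.2,223.4), the boss near (220,178), and the keeper is shut. The right crop shows the C plate with its slot open to the left, and its back corners near (462.6−…)/5. Next I'll measure both.

```bash
python3 - <<'E'
from h import *
d=load("pics/top0.png"); s=load("pics/scene0.png")
L=lambda u:[[192+a/5-.4,168+b/5-.4] for a,b in u]; R=lambda u:[[325+a/5-.4,164+b/5-.4] for a,b in u]
def tri(p,q):
    o1,v1=ray(d,p);o2,v2=ray(s,q);v1=v1[0];v2=v2[0]
    t=np.linalg.lstsq(np.c_[v1,-v2],o2-o1,rcond=None)[0];a=o1+t[0]*v1;b=o2+t[1]*v2;return (a+b)/2,np.linalg.norm(a-b)
c=onz(d,L([(93,35),(370,77),(322,368),(40,322)]),22); print("carrier corners\n",c.round(1))
print("sides",np.linalg.norm(np.roll(c,-1,0)-c,axis=1))
cap=onz(d,L([(157,176)]),70)[0]; knob=onz(d,L([(56,277)]),76.5)[0]
print("cap",cap,"knob",knob)
# mask carrier
im=d["image"].astype(int); sub=im[160:255,185:275]; 
m=(sub.min(2)>110).astype(np.uint8); m=cv2.morphologyEx(m,cv2.MORPH_CLOSE,np.ones((9,9)))
k=max(cv2.findContours(m,0,1)[0],key=cv2.contourArea); bx=cv2.boxPoints(cv2.minAreaRect(k))+[185,160]; B=onz(d,bx,22)
print("rect\n",B.round(1),np.linalg.norm(np.roll(B,-1,0)-B,axis=1), B.mean(0))
def ax(P,Q): v=(Q-P)[:2];return np.degrees(np.arctan2(v[1],v[0]))
print("carrier x dir", ax(c[1],c[0]),ax(c[2],c[3]),"y dir",ax(c[0],c[3]),ax(c[1],c[2]))
p=onz(d,R([(688,48),(720,215),(463-0,115),(490,228)])-np.array([80,0]),18); print("plate",p.round(1)); print(np.linalg.norm(p[0]-p[1]),np.linalg.norm(p[0]-p[2]))
print("sc cap", proj(s,cap), proj(s,knob), tri(L([(157,176)]),[[301,252.5]]))
# plate mask
g=cv2.GaussianBlur(cv2.convertScaleAbs(d["image"],alpha=1).mean(2).astype(np.float32),(0,0),.7)
sub=g[170:220,330:392]; print(np.percentile(sub,[5,20,40,60,80,95]))
m=(sub<np.median(g[215:235,300:330])-8).astype(np.uint8); n,lab,st,ct=cv2.connectedComponentsWithStats(m); i=1+st[1:,4].argmax()
k=cv2.findContours((lab==i).astype(np.uint8),0,1)[0][0]; bx=cv2.boxPoints(cv2.minAreaRect(k))+[330,170]; P=onz(d,bx,18); print(st[i],P.round(1),np.linalg.norm(np.roll(P,-1,0)-P,axis=1))
for j in range(2): print(ax(P[j],P[j+1]))
a=cv2.convertScaleAbs(cv2.resize(s["image"][165:225,195:255,::-1],None,fx=7,fy=7,interpolation=2),alpha=2)
b=cv2.resize(s["image"][225:285,260:330,::-1],None,fx=5,fy=5,interpolation=2); b=cv2.copyMakeBorder(b,0,120,0,0,0)
cv2.imwrite("pics/crop1.png",np.hstack([a,b]))
E
```

```text
carrier corners
 [[636.8 151.1  22. ]
 [618.    6.8  22. ]
 [466.6  26.7  22. ]
 [486.6 170.9  22. ]]
sides [145.5523238  152.71612042 145.57975031 151.55119489]
cap [554.98038618 109.09144892  70.        ] knob [502.47290744 155.55344678  76.5       ]
rect
 [[489.6 173.9  22. ]
 [639.9 155.8  22. ]
 [617.3   7.7  22. ]
 [467.9  28.6  22. ]] [151.41273716 149.75801643 150.82313799 146.85317245] [553.70085535  91.50755126  22.        ]
carrier x dir 82.5729392260719 82.11444451909688 y dir 172.50366148488106 172.5127310203462
plate [[ 651.9 -294.5   18. ]
 [ 564.5 -310.    18. ]
 [ 613.7 -178.5   18. ]
 [ 554.8 -192.6   18. ]]
88.79324643752528 122.11285651077418
sc cap [[300.28616085 250.52236364]] [[324.14526947 250.38417433]] (array([555.39797309, 111.10286889,  61.93157356]), np.float64(2.9223256904066823))
[42.85899448 55.46399918 59.35458374 76.05409393 78.45961151 79.05116081]
[   7    3   53   45 1648] [[ 628.3 -173.5   18. ]
 [ 655.4 -297.3   18. ]
 [ 556.4 -314.7   18. ]
 [ 529.7 -192.5   18. ]] [126.71232157 100.5647822  125.0607339  100.44906447]
-77.65590100013453
-170.03574350981108
```

View pics/crop1.png

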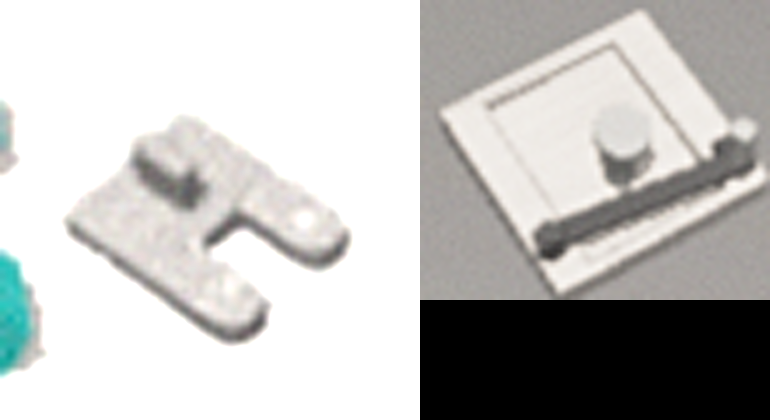

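The scene crop confirms the choice. The keeper is slightly ajar at about 0.12 rad, and the plate's fin and slot agree with the top view.
- **Carrier:** rod at (554.8,108.9), yaw 82.4°.
- **Plate:** slot point at (592.4,−224.3), yaw about 101°, grip at (601,−269.5).
- **Knob:** (502.5,155.5), pivot (622.5,125).

Moving to the knob now.

Emit:
{"method": "servo_tool", "body": {
  "increments": [
    [31,-43.9,-8,0,0,0,1],
    [31,-43.9,-8,0,0,0,1],
    [31,-43.9,-8,0,0,0,1],
    [31,-43.9,-8,0,0,0,1],
    [31,-43.9,-8,0,0,0,1],
    [31,-43.9,-8,0,0,0,1],
    [31,-43.9,-8,0,0,0,1],
    [31,-43.9,-8,0,0,0,1],
    [31,-43.9,-8,0,0,0,1],
    [31,-43.9,-8,0,0,0,1],
    [31,-43.9,-8,0,0,0,1],
    [31,-43.9,-8,0,0,0,1],
    [31,-43.9,-8,0,0,0,1],
    [31,-43.9,-8,0,0,0,1],
    [31,-43.9,-8,0,0,0,1],
    [31,-43.9,-8,0,0,0,1],
    [31,-43.9,-8,0,0,0,1],
    [31,-43.9,-8,0,0,0,1]
  ]
}}

```text
t: 1.6
ee_pos: [502.1, 156.7, 142.8]
orientation: [-0.488, -3.103, -0.0]
ft_force: [-0.2, 0.0, -0.8]
width: 87.9
grasp_force: 0.0
```

Emit:
{"method": "servo_tool", "body": {
  "increments": [
    [0,0,-3,0,0,0,1],
    [0,0,-6,0,0,0,1],
    [0,0,-8,0,0,0,1],
    [0,0,-9.4,0,0,0,1],
    [0,0,-9.4,0,0,0,1],
    [0,0,-9.4,0,0,0,-1],
    [0,0,-9.4,0,0,0,-1],
    [0,0,-9.4,0,0,0,-1],
    [0,0,-9.4,0,0,0,-1],
    [0,0,-9.4,0,0,0,-1],
    [0,0,-9.4,0,0,0,-1],
    [0,0,-9.4,0,0,0,-1],
    [0,0,-9.4,0,0,0,-1],
    [0,0,-9.4,0,0,0,-1],
    [0,0,-9.4,0,0,0,-1]
  ]
}}

```text
t: 2.85
ee_pos: [502.9, 155.4, 48.6]
orientation: [-0.491, -3.103, 0.0]
ft_force: [0.2, 0.4, -0.3]
width: 24.3
grasp_force: 0.0
```

Emit:
{"method": "servo_tool", "body": {
  "increments": [
    [0,0,0,0,0,0,-1],
    [0,0,0,0,0,0,-1],
    [0,0,0,0,0,0,-1],
    [0,0,0,0,0,0,-1]
  ]
}}

```text
t: 3.18
ee_pos: [502.9, 155.4, 48.6]
orientation: [-0.491, -3.103, 0.0]
ft_force: [-0.4, -0.5, 0.4]
width: 15.4
grasp_force: 30.0
```

```bash
python3 - <<'E'
from h import *
c=np.array([622.5,125.1]); p0=np.array([502.5,155.5]); a0=np.arctan2(*(p0-c)[::-1])
r=np.linalg.norm(p0-c)
for k in range(1,21):
    a=a0-np.radians(83)*k/20; q=c+r*np.array([np.cos(a),np.sin(a)]); print("[%.1f, %.1f, 0, 0, 0, 0, -1],"%tuple((q-p0)/10),end=" ")
print(np.degrees(a0),r)
E
```

```text
[0.3, 0.9, 0, 0, 0, 0, -1], [0.6, 1.7, 0, 0, 0, 0, -1], [0.9, 2.5, 0, 0, 0, 0, -1], [1.4, 3.3, 0, 0, 0, 0, -1], [1.9, 4.1, 0, 0, 0, 0, -1], [2.4, 4.8, 0, 0, 0, 0, -1], [3.0, 5.4, 0, 0, 0, 0, -1], [3.6, 6.1, 0, 0, 0, 0, -1], [4.3, 6.7, 0, 0, 0, 0, -1], [5.0, 7.2, 0, 0, 0, 0, -1], [5.8, 7.7, 0, 0, 0, 0, -1], [6.6, 8.1, 0, 0, 0, 0, -1], [7.4, 8.5, 0, 0, 0, 0, -1], [8.2, 8.8, 0, 0, 0, 0, -1], [9.1, 9.0, 0, 0, 0, 0, -1], [10.0, 9.2, 0, 0, 0, 0, -1], [10.9, 9.3, 0, 0, 0, 0, -1], [11.8, 9.3, 0, 0, 0, 0, -1], [12.7, 9.3, 0, 0, 0, 0, -1], [13.6, 9.2, 0, 0, 0, 0, -1], 165.78414652632645 123.79079125686208
```

Gripped, with a width of 15.4 (knob 16). Leading it round the arc, split into two calls so I can watch the force.

Emit:
{"method": "servo_tool", "body": {
  "increments": [
    [0.3,0.9,0,0,0,0,-1],
    [0.6,1.7,0,0,0,0,-1],
    [0.9,2.5,0,0,0,0,-1],
    [1.4,3.3,0,0,0,0,-1],
    [1.9,4.1,0,0,0,0,-1],
    [2.4,4.8,0,0,0,0,-1]
  ]
}}

```text
t: 3.68
ee_pos: [526.3, 204.8, 48.4]
orientation: [-0.49, -3.101, 0.001]
ft_force: [-5.1, 0.1, 1.9]
width: 15.4
grasp_force: 30.0
```

Emit:
{"method": "servo_tool", "body": {
  "increments": [
    [0.6,0.6,0,0,0,0,-1],
    [1.2,1.3,0,0,0,0,-1],
    [1.9,1.9,0,0,0,0,-1],
    [2.6,2.4,0,0,0,0,-1],
    [3.4,2.9,0,0,0,0,-1],
    [4.2,3.3,0,0,0,0,-1],
    [5.0,3.7,0,0,0,0,-1],
    [5.8,4.0,0,0,0,0,-1],
    [6.7,4.2,0,0,0,0,-1],
    [7.6,4.4,0,0,0,0,-1],
    [8.5,4.5,0,0,0,0,-1],
    [9.4,4.5,0,0,0,0,-1],
    [10.3,4.5,0,0,0,0,-1],
    [11.2,4.4,0,0,0,0,-1],
    [11.2,4.4,0,0,0,0,-1],
    [11.2,4.4,0,0,0,0,-1]
  ]
}}

```text
t: 5.02
ee_pos: [640.0, 247.7, 48.5]
orientation: [0.491, 3.102, 0.001]
ft_force: [0.6, 4.6, -6.3]
width: 15.4
grasp_force: 30.0
```

Emit:
{"method": "servo_tool", "body": {
  "increments": [
    [0,0,0,0,0,0,1],
    [0,0,0,0,0,0,1],
    [0,0,0,0,0,0,1],
    [0,0,0,0,0,0,1],
    [0,0,0,0,0,0,1],
    [0,0,4,0,0,0,1],
    [0,0,8,0,0,0,1],
    [0,0,11,0,0,0,1]
  ]
}}

```text
t: 5.68
ee_pos: [639.4, 247.6, 161.2]
orientation: [0.491, 3.102, 0.001]
ft_force: [0.9, 0.3, 0.2]
width: 65.4
grasp_force: 0.0
```

Emit:
{"method": "servo_tool", "body": {
  "increments": [
    [-3.8,-51.7,0,0,0,-61,1],
    [-3.8,-51.7,0,0,0,-61,1],
    [-3.8,-51.7,0,0,0,-61,1],
    [-3.8,-51.7,0,0,0,-61,1],
    [-3.8,-51.7,0,0,0,-61,1],
    [-3.8,-51.7,0,0,0,-61,1],
    [-3.8,-51.7,0,0,0,-61,1],
    [-3.8,-51.7,0,0,0,-61,1],
    [-3.8,-51.7,0,0,0,-61,1],
    [-3.8,-51.7,0,0,0,-61,1],
    [-3.8,-51.7,0,0,0,-61,1],
    [-3.8,-51.7,0,0,0,-61,1],
    [-3.8,-51.7,0,0,0,-61,1],
    [-3.8,-51.7,0,0,0,-61,1],
    [-3.8,-51.7,0,0,0,-61,1],
    [-3.8,-51.7,0,0,0,-61,1],
    [-3.8,-51.7,0,0,0,-61,1],
    [-3.8,-51.7,0,0,0,-61,1]
  ]
}}

```text
t: 7.18
ee_pos: [601.2, -268.0, 158.8]
orientation: [-1.995, -2.426, -0.0]
ft_force: [0.1, 0.4, -0.7]
width: 87.4
grasp_force: 0.0
```

```bash
python3 - <<'E'
from h import *
from scipy.spatial.transform import Rotation as R
o=ctrl.get_obs(); M=R.from_rotvec(o["orientation"]).as_matrix(); print(o["ee_pos"],M[:,1],np.degrees(np.arctan2(M[1,1],M[0,1])),o["qpos"])
d=grab("scene","pics/s2.png")
a=cv2.convertScaleAbs(cv2.resize(d["image"][130:300,170:380,::-1],None,fx=3.5,fy=3.5,interpolation=2),alpha=1.3)
cv2.imwrite("pics/s2c.png",a)
E
```

```text
[ 601.16518886 -267.9540414   158.76827556] [ 9.81175454e-01  1.93118395e-01 -1.17611092e-04] 11.134826458026467 [-4.37402636e-01  5.43032154e-01  1.59549726e+00  7.24164571e-05
  1.00325367e+00 -6.31780944e-01]
```

View pics/s2c.png

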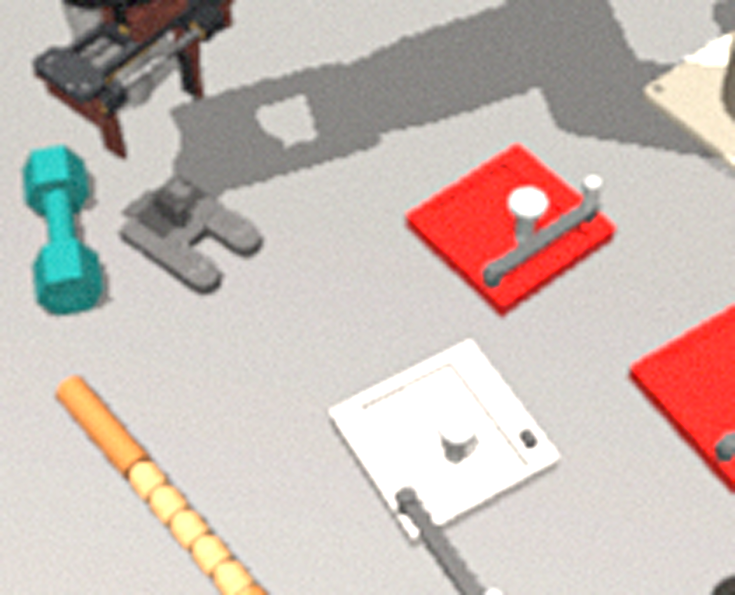

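The crop shows the keeper wide open (crop (440,545)) and the gripper above the plate (crop (190,230)). Descending to grip the fin.

Emit:
{"method": "servo_tool", "body": {
  "increments": [
    [0,0,-4,0,0,0,1],
    [0,0,-8,0,0,0,1],
    [0,0,-11,0,0,0,1],
    [0,0,-12.5,0,0,0,1],
    [0,0,-13.5,0,0,0,1],
    [0,0,-13.5,0,0,0,1],
    [0,0,-13.5,0,0,0,-1],
    [0,0,-13.5,0,0,0,-1],
    [0,0,-13.5,0,0,0,-1],
    [0,0,-13.5,0,0,0,-1],
    [0,0,-13.5,0,0,0,-1],
    [0,0,-13.5,0,0,0,-1],
    [0,0,-13.5,0,0,0,-1],
    [0,0,-13.5,0,0,0,-1],
    [0,0,-13.5,0,0,0,-1],
    [0,0,-13.5,0,0,0,-1],
    [0,0,-13.5,0,0,0,-1],
    [0,0,-13.5,0,0,0,-1],
    [0,0,-13.5,0,0,0,-1],
    [0,0,-13.5,0,0,0,-1]
  ]
}}

```text
t: 8.9
ee_pos: [601.1, -269.6, 23.6]
orientation: [1.998, 2.424, 0.0]
ft_force: [1.2, -0.7, -1.3]
width: 13.9
grasp_force: 30.0
```

Emit:
{"method": "servo_tool", "body": {
  "increments": [
    [0,0,0,0,0,0,-1],
    [0,0,0,0,0,0,-1],
    [0,0,0,0,0,0,-1]
  ]
}}

```text
t: 9.15
ee_pos: [601.1, -269.6, 23.6]
orientation: [1.998, 2.424, 0.0]
ft_force: [2.8, -0.6, -2.1]
width: 13.5
grasp_force: 30.0
```

Emit:
{"method": "servo_tool", "body": {
  "increments": [
    [0,0,0.5,0,0,0,-1],
    [0,0,1.5,0,0,0,-1],
    [0,0,3,0,0,0,-1],
    [-1,2,3.5,0,0,-2,-1],
    [-2,4,3.5,0,0,-5,-1],
    [-3,6.5,3.5,0,0,-8,-1],
    [-4,9,3.5,0,0,-11,-1],
    [-5,11,3.5,0,0,-14,-1],
    [-6,13,3.5,0,0,-16,-1],
    [-7,15,3.5,0,0,-18,-1],
    [-7.5,16.4,3.5,0,0,-18.6,-1],
    [-7.5,16.4,3.5,0,0,-18.6,-1],
    [-7.5,16.4,3.5,0,0,-18.6,-1],
    [-7.5,16.4,3.5,0,0,-18.6,-1]
  ]
}}

```text
t: 10.32
ee_pos: [526.9, -106.0, 59.7]
orientation: [2.362, 2.069, 0.002]
ft_force: [0.4, -0.3, -7.8]
width: 13.3
grasp_force: 30.0
```

```bash
python3 - <<'E'
from h import *
d=grab("top","pics/t3.png");s=grab("scene","pics/s3.png")
a=cv2.convertScaleAbs(cv2.resize(d["image"][160:270,190:340,::-1],None,fx=4,fy=4,interpolation=2),alpha=1.6)
b=cv2.convertScaleAbs(cv2.resize(s["image"][180:300,220:345,::-1],None,fx=440/120,fy=440/120,interpolation=2)[:, :],alpha=1.2)
cv2.imwrite("pics/t3c.png",a);cv2.imwrite("pics/s3c.png",b)
E
```

```text
(no output)
```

View pics/t3c.png

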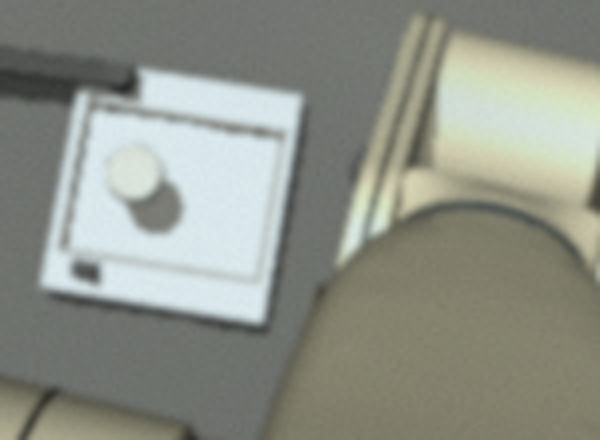

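View pics/s3c.png

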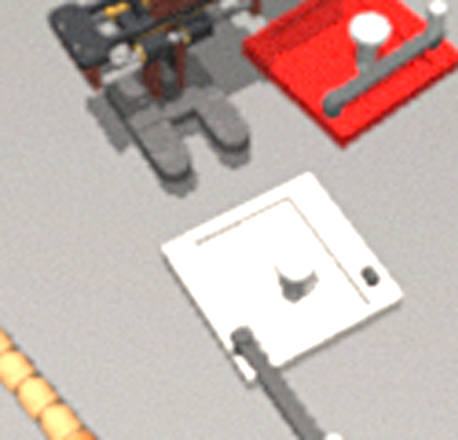

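The top view is clear of the carrier: rod cap at crop (134,173), pocket corners near (90,95) and (262,283), keeper open. The arm hides the plate there. In the scene view the plate hangs level, with arm tips at crop (175,175) and (240,145). I'll make one overlay check of plate and carrier geometry in the scene view.

```bash
python3 - <<'E'
from h import *
from scipy.spatial.transform import Rotation as R
d=load("pics/t3.png");s=load("pics/s3.png");o=ctrl.get_obs()
T=lambda u:[[190+a/4-.4,160+b/4-.4] for a,b in u]
P=onz(d,T([(302,93),(265,325),(40,288)]),22); ang=lambda v:np.degrees(np.arctan2(v[1],v[0]))
print("outer",P.round(1),ang(P[1]-P[2])+180,ang(P[0]-P[1])+90,"centre",(P[0]+P[2])/2)
Q=onz(d,T([(285,133),(262,281)]),22);print("pocket rear corners",Q.round(1),np.linalg.norm(Q[0]-Q[1]),"mid",Q.mean(0),ang(Q[0]-Q[1])+90)
print("cap",onz(d,T([(134,173)]),70))
M=R.from_rotvec(o["orientation"]).as_matrix();ty=M[:,1];print("tool y",ang(ty),"tilt",np.degrees(np.arccos(-M[2,2])),o["ee_pos"],o["moment"])
yaw=np.radians(ang(ty)+90); 
def W(c,yaw,p): 
    p=np.array(p,float);cs,sn=np.cos(yaw),np.sin(yaw);return np.c_[c[0]+cs*p[:,0]-sn*p[:,1],c[1]+sn*p[:,0]+cs*p[:,1],p[:,2]]
f=7;x0,y0=235,190
im=cv2.convertScaleAbs(cv2.resize(s["image"][y0:y0+82,x0:x0+108,::-1],None,fx=f,fy=f,interpolation=2),alpha=.95)
def draw(p,c):
    q=((proj(s,p)+.5-[x0,y0])*f*8).astype(int);cv2.polylines(im,[q.reshape(-1,1,2)],True,c,1,cv2.LINE_AA,3)
ee=o["ee_pos"]; ex=np.array([np.cos(yaw),np.sin(yaw)]); sl=ee[:2]+46*ex; z=ee[2]-23.6+18
t=np.linspace(-np.pi/2,np.pi/2,15)
def arm(y0): return [(24.5+15.5*np.cos(a),y0+15.5*np.sin(a),z) for a in t]
out=[(-80,-45,z)]+arm(-29.5)+[(-14,-14,z),(-14,14,z)]+arm(29.5)+[(-80,45,z)]
draw(W(sl,yaw,out),(0,0,255)); print("slot",sl,np.degrees(yaw))
c=(554.8,108.9);ya=np.radians(82.4)
draw(W(c,ya,[(-92,-75,22),(52,-75,22),(52,75,22),(-92,75,22)]),(0,160,0))
a=np.linspace(0,2*np.pi,30);draw(W(c,ya,np.c_[18*np.cos(a),18*np.sin(a),0*a+70]),(0,160,0))
draw(W(c,ya,[(-82.5,-47.5,22),(42.5,-47.5,22),(42.5,47.5,22),(-82.5,47.5,22)]),(255,0,0))
cv2.imwrite("pics/ov.png",im)
E
```

```text
outer [[618.4   8.1  22. ]
 [467.5  27.1  22. ]
 [487.6 170.9  22. ]] 82.03945923580034 82.82180383439083 centre [552.97636148  89.48868611  22.        ]
pocket rear corners [[591.8  18.2  22. ]
 [495.5  29.9  22. ]] 96.99533970923459 mid [543.61658207  24.06957045  22.        ] 83.09610771067271
cap [[554.86065222 108.83830256  70.        ]]
tool y -7.607186414460803 tilt 0.08048683705753902 [ 526.71590973 -106.3187272    59.25603544] [-0.13079148  0.08007886 -0.04313532]
slot [532.80542257 -60.72357578] 82.3928135855392
```

View pics/ov.png

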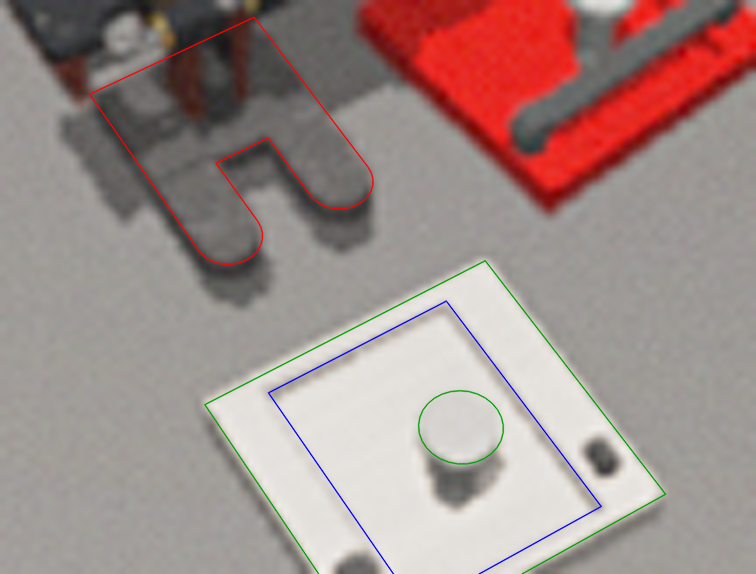

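The overlay fits both within about 1–2 mm: the plate slot end at (243,150) and the cap at (460,427) lie on the image edges. Sliding in along the carrier's +x.

Emit:
{"method": "servo_tool", "body": {
  "increments": [
    [0.2,1.5,-0.3,0,0,0,-1],
    [0.5,4,-0.3,0,0,0,-1],
    [0.9,6.5,-0.3,0,0,0,-1],
    [1.2,9,-0.3,0,0,0,-1],
    [1.4,11,-0.3,0,0,0,-1],
    [1.6,12.5,-0.3,0,0,0,-1],
    [1.8,14,-0.3,0,0,0,-1],
    [2,15,-0.3,0,0,0,-1],
    [2.1,16,-0.3,0,0,0,-1],
    [2.2,16.6,-0.3,0,0,0,-1],
    [2.2,16.9,-0.3,0,0,0,-1],
    [2.2,16.9,-0.3,0,0,0,-1],
    [2.2,16.9,-0.3,0,0,0,-1],
    [2.2,16.9,-0.3,0,0,0,-1]
  ]
}}

```text
t: 11.58
ee_pos: [547.7, 62.9, 55.6]
orientation: [-2.364, -2.069, 0.0]
ft_force: [0.2, 0.3, -7.2]
width: 14.0
grasp_force: 30.0
```

```bash
cat > chk.py <<'E'
from h import *
from scipy.spatial.transform import Rotation as R
o=ctrl.get_obs();M=R.from_rotvec(o["orientation"]).as_matrix();y=np.degrees(np.arctan2(M[1,1],M[0,1]))
y=(y+180)%180-90; y=y+90 if False else y
yaw=np.radians(y%180);ex=np.array([np.cos(yaw),np.sin(yaw)]);sl=o["ee_pos"][:2]+46*ex
print("yaw",y%180,"slot",sl,"err to go",np.array([554.8,108.9])-sl,"z under",o["ee_pos"][2]-23.6,o["ft_force"],o["moment"],o["width"])
E
python3 chk.py
```

```text
yaw 82.39078485815631 slot [553.8326875  108.49344251] err to go [0.9673125  0.40655749] z under 32.016527921044975 [ 0.19559172  0.34726562 -7.16699938] [-0.12267578  0.09420161  0.03625481] 14.001725310446288
```

Emit:
{"method": "servo_tool", "body": {
  "increments": [
    [0.1,0,0,0,0,0,-1],
    [0.1,0,-0.2,0,0,0,-1],
    [0.1,0,-0.4,0,0,0,-1],
    [0.1,0,-0.6,0,0,0,-1],
    [0.1,0,-0.8,0,0,0,-1],
    [0.1,0,-1.0,0,0,0,-1],
    [0.1,0,-1.1,0,0,0,-1],
    [0.1,0,-1.2,0,0,0,-1],
    [0.1,0,-1.3,0,0,0,-1],
    [0.1,0,-1.4,0,0,0,-1],
    [0.1,0,-1.4,0,0,0,-1]
  ]
}}

```text
t: 12.5
ee_pos: [548.8, 63.5, 41.5]
orientation: [-2.363, -2.07, 0.0]
ft_force: [-0.4, -0.5, -7.8]
width: 13.9
grasp_force: 30.0
```

```bash
python3 chk.py
```

```text
yaw 82.42232804386114 slot [554.8919475  109.06376287] err to go [-0.0919475  -0.16376287] z under 17.916114253207567 [-0.39367805 -0.46973394 -7.82231062] [-0.09578294  0.06492883  0.01445655] 13.86195384058962
```

Emit:
{"method": "servo_tool", "body": {
  "increments": [
    [0,0,-0.1,0,0,0,-1],
    [0,0,-0.2,0,0,0,-1],
    [0,0,-0.3,0,0,0,-1],
    [0,0,-0.4,0,0,0,-1],
    [0,0,-0.5,0,0,0,-1],
    [0,0,-0.55,0,0,0,-1],
    [0,0,-0.6,0,0,0,-1],
    [0,0,-0.6,0,0,0,-1]
  ]
}}

```text
t: 13.17
ee_pos: [548.9, 63.4, 35.8]
orientation: [-2.363, -2.07, 0.0]
ft_force: [-0.9, -0.7, -4.7]
width: 14.0
grasp_force: 30.0
```

```bash
python3 chk.py
```

```text
yaw 82.4163310591984 slot [554.94919667 109.03033293] err to go [-0.14919667 -0.13033293] z under 12.189183217594476 [-0.92531988 -0.6925962  -4.74203325] [-0.02842408  0.2862577  -0.01737676] 13.966438264964431
```

It reached the floor softly with no side force. Seating, releasing and rising.

Emit:
{"method": "servo_tool", "body": {
  "increments": [
    [0,0,-0.05,0,0,0,-1],
    [0,0,-0.1,0,0,0,-1],
    [0,0,-0.1,0,0,0,-1],
    [0,0,-0.1,0,0,0,0.2],
    [0,0,-0.1,0,0,0,0.2],
    [0,0,-0.1,0,0,0,0.2],
    [0,0,-0.1,0,0,0,0.2],
    [0,0,-0.1,0,0,0,0.2],
    [0,0,0,0,0,0,0.2],
    [0,0,2,0,0,0,0.2],
    [0,0,5,0,0,0,0.2],
    [0,0,9,0,0,0,0.2],
    [0,0,12,0,0,0,0.2]
  ]
}}

```text
t: 14.25
ee_pos: [549.1, 63.5, 157.8]
orientation: [2.363, 2.07, 0.001]
ft_force: [0.7, -0.1, -0.6]
width: 52.4
grasp_force: 0.0
```

Emit:
{"method": "servo_tool", "body": {
  "increments": [
    [9.1,18.4,0,0,0,79.6,0.2],
    [9.1,18.4,0,0,0,79.6,0.2],
    [9.1,18.4,0,0,0,79.6,0.2],
    [9.1,18.4,0,0,0,79.6,0.2],
    [9.1,18.4,0,0,0,79.6,0.2],
    [9.1,18.4,0,0,0,79.6,0.2],
    [9.1,18.4,0,0,0,79.6,0.2],
    [9.1,18.4,0,0,0,79.6,0.2],
    [9.1,18.4,0,0,0,79.6,0.2],
    [9.1,18.4,0,0,0,79.6,0.2],
    [9.1,18.4,0,0,0,79.6,0.2],
    [9.1,18.4,0,0,0,79.6,0.2],
    [9.1,18.4,0,0,0,79.6,0.2],
    [9.1,18.4,0,0,0,79.6,0.2],
    [9.1,18.4,0,0,0,79.6,0.2]
  ]
}}

```text
t: 15.5
ee_pos: [639.9, 247.5, 155.7]
orientation: [-0.495, -3.102, -0.0]
ft_force: [0.0, 0.6, 0.6]
width: 52.6
grasp_force: 0.0
```

```bash
python3 - <<'E'
from h import *
d=grab("top","pics/t4.png");s=grab("scene","pics/s4.png")
a=cv2.convertScaleAbs(cv2.resize(d["image"][165:255,165:265,::-1],(400,360),interpolation=2),alpha=1.6)
b=cv2.convertScaleAbs(cv2.resize(s["image"][215:305,250:350,::-1],(400,360),interpolation=2),alpha=1)
cv2.imwrite("pics/c4.png",np.hstack([a,b]))
E
```

```text
(no output)
```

View pics/c4.png

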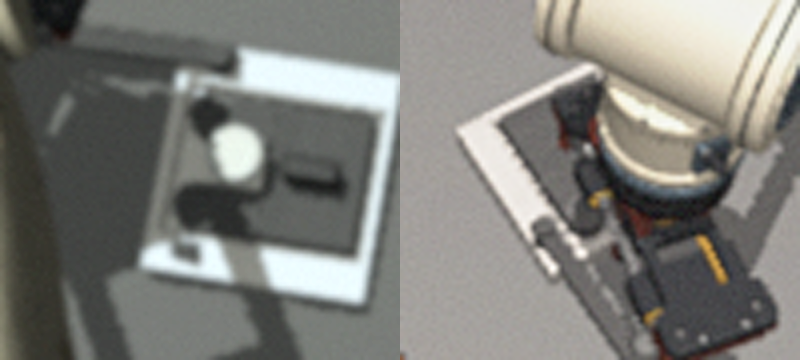

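The plate sits inside the pocket around the rod, square to it: left half, fin at (313,170), even gap along the rim. Pinching the knob.

Emit:
{"method": "servo_tool", "body": {
  "increments": [
    [0,0,-4,0,0,0,0.2],
    [0,0,-8,0,0,0,0.2],
    [0,0,-10,0,0,0,0.2],
    [0,0,-10.7,0,0,0,0.2],
    [0,0,-10.7,0,0,0,0.2],
    [0,0,-10.7,0,0,0,-1],
    [0,0,-10.7,0,0,0,-1],
    [0,0,-10.7,0,0,0,-1],
    [0,0,-10.7,0,0,0,-1],
    [0,0,-10.7,0,0,0,-1],
    [0,0,-10.7,0,0,0,-1],
    [0,0,-10.7,0,0,0,-1],
    [0,0,-10.7,0,0,0,-1],
    [0,0,-10.7,0,0,0,-1],
    [0,0,-10.7,0,0,0,-1],
    [0,0,-10.7,0,0,0,-1]
  ]
}}

```text
t: 16.93
ee_pos: [640.3, 247.6, 49.4]
orientation: [0.491, 3.102, 0.001]
ft_force: [-1.4, -0.6, 5.8]
width: 15.2
grasp_force: 30.0
```

```bash
python3 - <<'E'
from h import *
o=ctrl.get_obs();c=np.array([622.5,125.1]); p0=o["ee_pos"][:2]; v=p0-c;a0=np.degrees(np.arctan2(v[1],v[0]));r=np.hypot(*v);print(o["width"],o["grasp_force"],a0,r,p0)
for k in range(1,21):
    a=np.radians(a0+(172.4-a0)*k/20); q=c+r*np.array([np.cos(a),np.sin(a)]); print("[%.1f, %.1f, 0, 0, 0, 0, -1],"%tuple((q-p0)/10),end=" ")
E
```

```text
15.151520864247214 30.002095699310303 81.70990994330529 123.78505942164804 [640.3479549  247.59159743]
[-1.0, 0.1, 0, 0, 0, 0, -1], [-2.0, 0.1, 0, 0, 0, 0, -1], [-2.9, 0.1, 0, 0, 0, 0, -1], [-3.9, -0.1, 0, 0, 0, 0, -1], [-4.9, -0.3, 0, 0, 0, 0, -1], [-5.8, -0.5, 0, 0, 0, 0, -1], [-6.7, -0.9, 0, 0, 0, 0, -1], [-7.6, -1.3, 0, 0, 0, 0, -1], [-8.4, -1.8, 0, 0, 0, 0, -1], [-9.2, -2.4, 0, 0, 0, 0, -1], [-10.0, -3.0, 0, 0, 0, 0, -1], [-10.7, -3.7, 0, 0, 0, 0, -1], [-11.4, -4.4, 0, 0, 0, 0, -1], [-11.9, -5.2, 0, 0, 0, 0, -1], [-12.5, -6.0, 0, 0, 0, 0, -1], [-12.9, -6.9, 0, 0, 0, 0, -1], [-13.3, -7.8, 0, 0, 0, 0, -1], [-13.6, -8.7, 0, 0, 0, 0, -1], [-13.9, -9.6, 0, 0, 0, 0, -1], [-14.1, -10.6, 0, 0, 0, 0, -1],
```

Emit:
{"method": "servo_tool", "body": {
  "increments": [
    [-1.0,0.1,0,0,0,0,-1],
    [-2.0,0.1,0,0,0,0,-1],
    [-2.9,0.1,0,0,0,0,-1],
    [-3.9,-0.1,0,0,0,0,-1],
    [-4.9,-0.3,0,0,0,0,-1],
    [-5.8,-0.5,0,0,0,0,-1],
    [-6.7,-0.9,0,0,0,0,-1],
    [-7.6,-1.3,0,0,0,0,-1],
    [-8.4,-1.8,0,0,0,0,-1],
    [-9.2,-2.4,0,0,0,0,-1]
  ]
}}

```text
t: 17.77
ee_pos: [546.3, 225.3, 49.3]
orientation: [-0.491, -3.102, -0.004]
ft_force: [-5.0, 13.4, 8.8]
width: 15.6
grasp_force: 30.0
```

Emit:
{"method": "servo_tool", "body": {
  "increments": [
    [-0.8,-0.6,0,0,0,0,-1],
    [-1.5,-1.3,0,0,0,0,-1],
    [-2.2,-2.0,0,0,0,0,-1],
    [-2.7,-2.8,0,0,0,0,-1],
    [-3.3,-3.6,0,0,0,0,-1],
    [-3.7,-4.5,0,0,0,0,-1],
    [-4.1,-5.4,0,0,0,0,-1],
    [-4.4,-6.3,0,0,0,0,-1],
    [-4.7,-7.2,0,0,0,0,-1],
    [-4.8,-7.7,0,0,0,0,-1],
    [-4.8,-8.0,0,0,0,0,-1],
    [-4.9,-8.2,0,0,0,0,-1],
    [-4.9,-8.4,0,0,0,0,-1],
    [-4.9,-8.4,0,0,0,0,-1]
  ]
}}

```text
t: 18.93
ee_pos: [498.5, 141.6, 49.1]
orientation: [0.494, 3.102, 0.006]
ft_force: [-0.7, 14.9, 4.6]
width: 15.7
grasp_force: 30.0
```

```bash
python3 - <<'E'
from h import *
o=ctrl.get_obs();v=o["ee_pos"][:2]-[622.5,125.1];print(o["ee_pos"],np.hypot(*v),np.radians(172.4)-np.arctan2(v[1],v[0]),o["ft_force"],o["width"])
E
```

```text
[498.52462289 141.64887671  49.10633057] 125.07501529369401 5.5709854004160064e-05 [-0.68019645 14.89452435  4.58936807] 15.666409538345606
```

Angle is about 0, pressed on the stop with 15 N. Releasing, rising and backing away.

Emit:
{"method": "servo_tool", "body": {
  "increments": [
    [0,0,0,0,0,0,0.2],
    [0,0,0,0,0,0,0.2],
    [0,0,0,0,0,0,0.2],
    [0,0,0,0,0,0,0.2],
    [0,0,0,0,0,0,0.2],
    [0,0,0,0,0,0,0.2],
    [0,0,3,0,0,0,0.2],
    [0,0,7,0,0,0,0.2],
    [0,0,12,0,0,0,0.2],
    [-8,10,15,0,0,0,0.2],
    [-8,25,15,0,0,0,0.2],
    [-8,25,15,0,0,0,0.2],
    [-8,25,15,0,0,0,0.2],
    [-8,25,15,0,0,0,0.2],
    [-8,25,15,0,0,0,0.2],
    [-8,25,15,0,0,0,0.2]
  ]
}}

```text
t: 20.27
ee_pos: [417.9, 393.6, 199.5]
orientation: [0.488, 3.103, 0.003]
ft_force: [-0.6, 0.5, 0.9]
width: 53.2
grasp_force: 0.0
```

```bash
python3 - <<'E'
from h import *
d=grab("top","pics/t5.png");s=grab("scene","pics/s5.png")
a=cv2.convertScaleAbs(cv2.resize(d["image"][165:255,185:285,::-1],(400,360),interpolation=2),alpha=1.4)
b=cv2.resize(s["image"][215:305,250:350,::-1],(400,360),interpolation=2)
cv2.imwrite("pics/c5.png",np.hstack([a,b]))
print(proj(d,[498.6,141.6,76.5]),(proj(d,[498.6,141.6,76.5])-[185,165])*4)
E
```

```text
[[208.42059048 224.70480307]] [[ 93.68236191 238.81921227]]
```

View pics/c5.png

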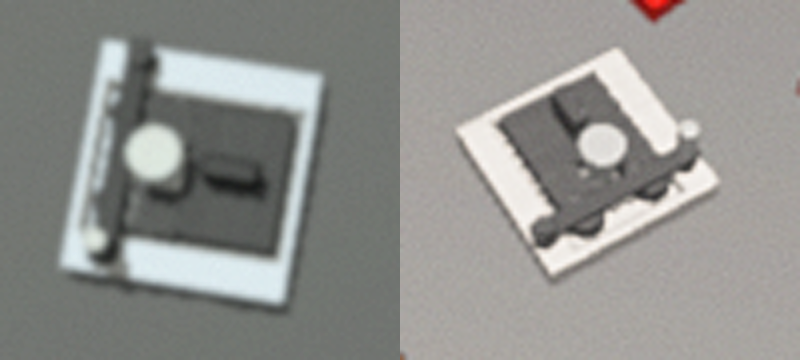

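The keeper is shut: the knob is at crop (96,239), against (94,239) expected. The plate sits square in the pocket and the robot is clear, so I'm handing in.

```bash
python3 -c "
from workcell import ctrl
print(ctrl.close_job())"
```

```text
the job is handed in; nothing more can be done
None
```

The plate sits flat and square in the aluminium carrier's pocket with the keeper shut over it, and the job was handed in at about 20 s; the hand-in call returned no verdict, so this rests on the final pictures and readings.

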